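# Put the washed goat-milking unit together on its stands

### The job

Build up the washed goat-milking claw, strictly in this order: seat the steel bowl, open side up, in the middle of the low round cradle, put the white lid centrally on the bowl with its collar up, then stand the bronze nipple in the lid's collar, flange fully down. Only when the claw is complete, slip the dented steel shell down over the upright post until it stands on the post's foot. Let go of each part before going on to the next, and leave the elbow, the union nut and the black liner where they are.

Things in the scene. Friction and masses are not known exactly. Their poses are not given: they have to be found in the camera images.
- bowl: Claw bowl, loose: bright steel round open cup, 60 mm outside diameter (straight side from 8 mm up; below that it narrows to 48 mm at the foot), 45 mm high, wall 5 mm (mouth 50 mm across), about 0.22 kg. Stands mouth up. Origin at the centre of its underside, z up.
- lid: Claw lid, loose, white plastic, ~0.07 kg, collar up. From below: spigot dia 40, 7 mm high (enters the bowl's mouth); flange dia 60, at 7 to 13 mm (rests on the bowl's rim; four 2 mm grey bumps on top); round collar dia 40, at 13 to 38 mm, with a hole 28 mm wide and 25 mm deep, open at the top. Origin: centre of the spigot's underside, z up; on the bowl it is 38 mm above the bowl's origin.
- nipple: Claw nipple, loose, bronze, ~0.11 kg, standing on its stem. From below: stem dia 20, 18 mm long (enters the lid's collar); flange dia 36, at 18 to 25 mm (rests on the collar's top); tube dia 16, at 25 to 65 mm, to grip. Origin: centre of the stem's underside, z up; in the lid it is 20 mm above the lid's origin.
- shell: Teat-cup shell, loose: straight steel tube open at both ends, 46 mm outside diameter, 38 mm bore, 95 mm high, with a dark dent low on one side, about 0.18 kg. Stands on end. Origin at the centre of its lower end, z up along the tube.
- cradle: Claw cradle, fixed to the counter (its place differs each time): low round aluminium dish 92 mm in diameter, floor 5 mm above the counter, rim 10 mm high with an inside diameter of 82 mm, a black disc in the middle. Origin at the centre of its underside, z up; a seated bowl's origin is 5 mm above it.
- post: Shell post, fixed to the counter (its place differs each time): round grey foot 76 mm in diameter and 8 mm thick with an upright steel rod 18 mm in diameter in its centre, tapered at the tip, top 53 mm above the counter. Origin at the centre of the foot's underside, z up; a shell that is down stands with its origin 8 mm above it.
- elbow: Bystander, loose: small bent steel pipe elbow lying flat, about 36 mm each way, 16 mm high. Origin at the centre of its square outline, at counter height. Leave it where it lies.
- union_nut: Bystander, loose: plain dark steel ring 40 mm in outside diameter, 14 mm high. Origin at the centre of its underside. Leave it where it lies.
- liner: Bystander, loose: black rubber liner standing upright on its 48 mm wide head, 120 mm high, at the back of the counter. Origin at the centre of its underside. Leave it where it stands.
Mind the look-alikes: they are no part of the job. Leave any pink or purple look-alike of the shell alone.

How it is judged:
By the outcome, as a careful person would: the job done as asked, in the order asked, and still so for the second after the job is handed in, with the robot touching nothing.
It also fails if it takes over 120 s, if anything falls off the work surface, if the arm or the gripper's body presses on something with over 40 N, if the wrist force passes 120 N, or if a joint passes its speed limit or range.

### The arm

A 6-joint arm with a two-finger parallel gripper is mounted at the origin on the work surface. World frame = base frame: x ahead of the robot, y to its left, z up, the work surface at z = 0. Lengths are in m, angles in degrees, forces in N, time in s.
With the tool pointing down it reaches from about 0.35 to 0.875 m from the base axis. Payload 4.2 kg.
Tool frame: the origin (TCP) lies at the very end of the fingers, on their centre line; the grasp point (between the pads) lies 19 mm behind it (r.grip_point_offset is the distance from the TCP to the grasp point, in m); z points along the fingers, y is the line along which they close (so a half turn about z gives the same grasp; the last joint's range is limited). The gripper opens to 87 mm and grips with 3 to 60 N. Pads are 19 mm wide; open, the fingers measure 117 mm over their backs; the gripper's body (75 mm by 190 mm) begins 51 mm behind the grasp point.
Start: joints at [-61.1, 22.042, 0.453, 0, -68.411, -14.817], TCP at [0.152, -0.606, 0.223] pointing down, gripper open.
Joint ranges: [-179.83, 179.83], [-69.29, 118.12], [-61.27, 80.66], [-181.25, 117.63], [-171.15, -9.14], [-177.46, 177.46]. Speed limits (degrees/s): [159.86, 159.86, 180, 180, 180, 180].

### API

Orientations are given as a 3x3 rotation matrix whose columns are the frame's x, y, z axes.
In Python, from station import r, cams gives the robot as it stands. The module is installed in compiled form; this text tells all that it offers.
- The arm moves only by the shell command python3 -m handwheel 'ROWS'. ROWS is JSON, a list that holds one entry, the list of rows, each a list of 7 numbers: the turn, a rotation vector about the tool's x, y, z in units of 6 degrees (1.0 is 6 degrees), then the shift along the tool's x, y, z in m, then the finger opening in m, from 0 to 0.087. In form: [[[ax, ay, az, x, y, z, jaw], ...]]. A call has 1 to 12 rows; each row shifts and turns the commanded pose from where the row before left it, along the tool's axes as they then stand; what a row does not reach is not made up. A row lasts 1/10 s, in which the tool goes at most 50 mm and 8.59 degrees, less where a joint would pass 70% of its speed; a pose out of reach is approached as far as the arm can. A call with a gripper value outside its range is refused whole. The fingers move at their own pace and stop on an object; the grip force is fixed at half the most. Time passes only in rows, so rows that do not move let the fingers close. It gives the time, the measured TCP pose, the force, the opening and the grip force at its end, in the units of the state.
- r.sense(): the state, without advancing time (a new reading comes with each control period).
- cams.capture(name): name is "scene" or "side" or "wrist"; returns the picture (400x640x3 uint8, red, green, blue); there is no depth.
- cams.get_calibration(name): a dict with "camera_matrix" (3x3 intrinsics, pixels), "rvec" (rotation vector, rad) and "tvec" (3), from world to camera coordinates, as OpenCV has them; the wrist camera has in their place "T_tool_cam" (4x4, takes a point from camera to tool coordinates, whose origin is the TCP and whose axes are the flange's). Camera axes: x right, y down, z forward; pixel columns grow to the right and rows downward; lengths in m; the calibration is good to about 2 mm. A picture is of the moment at which its call begins: read the wrist's pose just before it. get_calibration takes no time and is no camera call.
- r.finish_job(): hands the job in; it is judged then, once.
The state is a dict: "time_s": time; "joints": joint angles; "joint_velocities": joint speeds; "effort": joint torques, N m; "tcp_pos": TCP position; "ee_rot": TCP orientation; "wrist_force": force on the tool from outside, world axes, zero at the start; "moment": the same for the moment, N m; "gripper_width": opening from 0.0 (shut) to 1.0 (fully open); "gripper_force": force on a finger pad.
Only numpy, scipy, OpenCV 4.12 (cv2) and the standard library are available. Lean on these libraries where they do the work, as an engineer would, in place of code of your own. Each camera call takes 0.05 s, during which the arm holds its last target. There are 200 camera calls.

## Working session

There is one attempt and no reset: what is moved stays moved. The work goes in short steps, Python scripts to look and compute and a shell command to move; the robot and the scene stay as the last step left them, time stands still between calls to the robot, and variables do not carry over. Pictures are saved under pics/ and viewed, at most 14 in all, crops included, and the job is handed in when it is done.

```bash
mkdir -p pics; cat > h.py <<'E'
import numpy as np, cv2
from station import r, cams
def save(n,im): cv2.imwrite(f'pics/{n}.png', im[:,:,::-1])
def cam(name, s=None):
    c=cams.get_calibration(name); K=np.array(c['camera_matrix'])
    if name=='wrist':
        s=s or r.sense(); T=np.array(c['T_tool_cam']); R=np.array(s['ee_rot'])
        Rc=R@T[:3,:3]; o=R@T[:3,3]+np.array(s['tcp_pos'])
    else:
        Rw=cv2.Rodrigues(np.array(c['rvec'],float))[0]; Rc=Rw.T; o=-Rw.T@np.array(c['tvec'],float).ravel()
    return K,Rc,o
def ray(name,u,v,z,C=None):
    K,Rc,o=C or cam(name); d=Rc@np.linalg.inv(K)@np.array([u,v,1.0]); return o+d*(z-o[2])/d[2]
def proj(name,p,C=None):
    K,Rc,o=C or cam(name); q=K@(Rc.T@(np.array(p)-o)); return q[:2]/q[2]
E
python3 - <<'E'
from h import *
for n in('scene','side','wrist'):
    C=cam(n); save(n+'0',cams.capture(n)); print(n,C[2].round(3),C[1][:,2].round(2),C[0][0,0])
s=r.sense();print(s['tcp_pos'],np.round(s['ee_rot'],3),s['gripper_width'],s['wrist_force'],cams.get_calibration('wrist')['T_tool_cam'])
E
```

```text
scene [0.975 0.568 0.888] [-0.35 -0.5  -0.79] 497.9609115193958
side [ 0.539 -0.786  0.517] [ 0.06  0.87 -0.5 ] 370.79739413808346
wrist [ 0.074 -0.625  0.383] [ 0.29  0.07 -0.96] 293.32957893901795
[ 0.15197422 -0.60576832  0.22168967] [[-0.97  -0.243 -0.001]
 [-0.243  0.97   0.002]
 [ 0.     0.002 -1.   ]] 0.9967064216935644 [ 0.15130824 -0.08403195 -1.37424046] [[ 6.13850202e-04 -9.55585393e-01 -2.94713724e-01  8.05893610e-02]
 [ 9.99999801e-01  5.42815547e-04  3.22833530e-04  4.52299976e-04]
 [-1.48519815e-04 -2.94713863e-01  9.55585536e-01 -1.61753304e-01]
 [ 0.00000000e+00  0.00000000e+00  0.00000000e+00  1.00000000e+00]]
```

View pics/scene0.png

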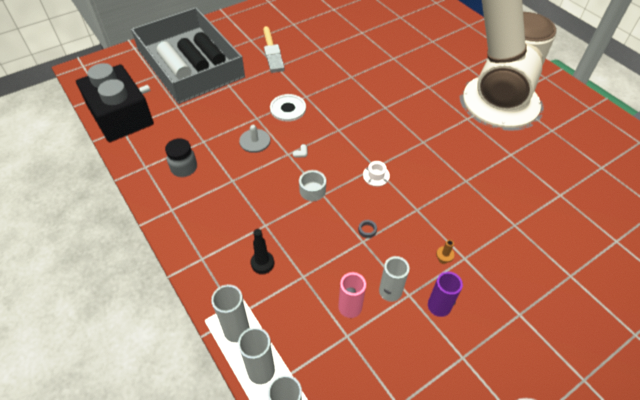

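View pics/side0.png

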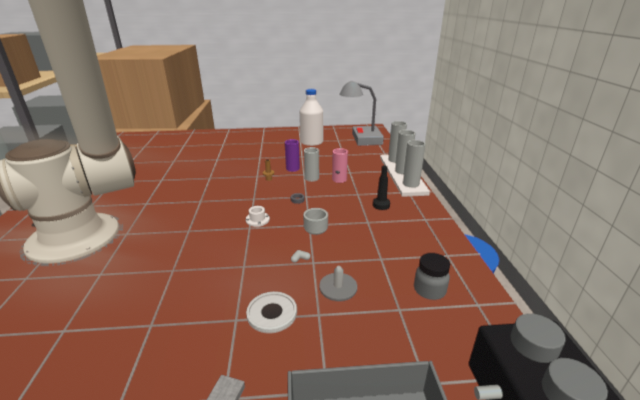

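Scene view: the cradle is at (288,107), post (255,140), elbow (300,152), bowl (313,186), lid (376,173), nut (368,229) and nipple (446,250).
The shell could be the dented steel tube (394,279), pink (352,295), purple (445,293) or one of the rack tubes (230,312), (256,356), (285,390). I choose (394,279), which is bare steel, off the rack and has the dark dent. One close crop will check that.

```bash
python3 - <<'E'
from h import *
im=cv2.imread('pics/scene0.png')
c=im[85:325,230:470]; cv2.imwrite('pics/crop1.png',cv2.resize(c,(600,600),interpolation=cv2.INTER_CUBIC)[:, :])
hsv=cv2.cvtColor(im,cv2.COLOR_BGR2HSV).astype(int)
m=((hsv[...,1]<110)|((hsv[...,0]>14)&(hsv[...,0]<170))).astype(np.uint8)
m=cv2.morphologyEx(m,cv2.MORPH_OPEN,np.ones((3,3)))
n,l,st,ce=cv2.connectedComponentsWithStats(m)
for i in range(1,n):
    if 60<st[i,4]<4000: print(st[i],ce[i].round(1), ray('scene',*ce[i],0.0).round(3)[:2])
E
```

```text
[263  27  21  46 543] [272.5  53.4] [ 0.401 -0.511]
[  77   63   75   78 3707] [114.7 100.1] [ 0.85  -0.567]
[270  94  39  27 828] [287.8 106.8] [ 0.484 -0.293]
[239 125  32  27 624] [254.5 139.3] [ 0.615 -0.238]
[166 139  31  38 901] [180.5 157.7] [ 0.792 -0.283]
[292 144  16  14 155] [300.3 151.4] [ 0.543 -0.141]
[362 161  28  26 551] [376.  173.5] [0.433 0.017]
[299 170  28  33 750] [312.3 185. ] [ 0.577 -0.038]
[358 220  20  25 238] [367.2 230.2] [0.548 0.133]
[251 229  22  44 595] [260.6 254.6] [0.769 0.058]
[437 244  17  19 225] [445.1 253.4] [0.448 0.27 ]
[ 379  256   31   46 1045] [393.5 277.9] [0.574 0.254]
[ 428  269   35   48 1111] [444.5 292.7] [0.512 0.336]
[343 287  13   9  88] [349.8 290.9] [0.665 0.228]
[407 353  62  47 231] [438. 376.] [0.633 0.45 ]
[566 375  24  22 112] [578. 385.] [0.439 0.601]
```

View pics/crop1.png

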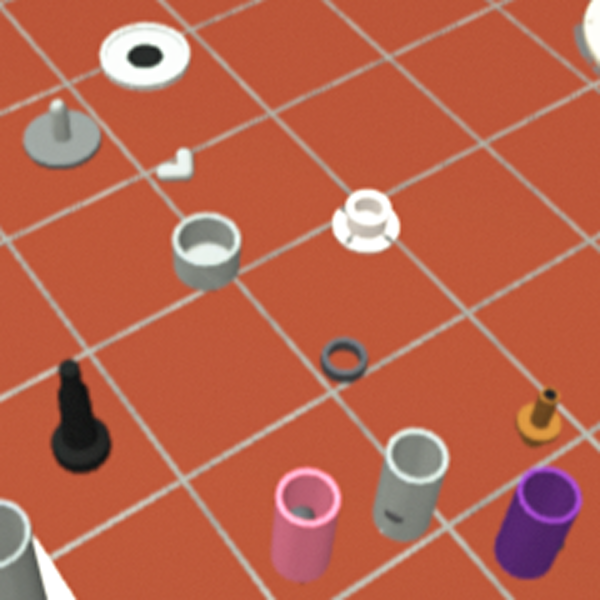

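The crop shows the dent at crop (393,516), so this is the right shell. Now positions from both fixed views.

```bash
python3 - <<'E'
from h import *
P=dict(bowl=(312.8,183,.045,316,213.5),lid=(376.4,173.8,.013,258,218),lidtop=(377.4,168,.038,257,210),nip=(449.6,243,.065,268,160),shell=(396.4,267.4,.095,312,151),cradle=(288,107.4,.005,272,311),post=(254.8,139.4,.008,339,287),purple=(448.8,283.5,.095,292,142),pink=(352.8,284,.095,340,151.5),nut=(367.5,228,.014,298,198),elbow=(301,151,.01,300,257))
for k,(u,v,z,a,b) in P.items(): print(k,ray('scene',u,v,z).round(4)[:2],ray('side',a,b,z).round(4)[:2])
E
```

```text
bowl [ 0.5929 -0.011 ] [ 0.5934 -0.0171]
lid [0.4409 0.0258] [0.4477 0.0261]
lidtop [0.4436 0.0289] [0.4474 0.0242]
nip [0.4632 0.2786] [0.4676 0.2778]
shell [0.5991 0.2737] [0.6029 0.2638]
cradle [ 0.4874 -0.2863] [ 0.4913 -0.2875]
post [ 0.6177 -0.2304] [ 0.6219 -0.2379]
purple [0.5423 0.3515] [0.544  0.3467]
pink [0.6852 0.2565] [0.6866 0.2518]
nut [0.5508 0.1352] [0.5531 0.1205]
elbow [ 0.5455 -0.1336] [ 0.5487 -0.139 ]
```

```bash
cat >> h.py <<'E'
def plan(p,yaw):
    from scipy.spatial.transform import Rotation as Ro
    s=r.sense(); R=np.array(s['ee_rot']); a=np.radians(yaw); y=np.array([np.cos(a),np.sin(a),0]); z=np.array([0,0,-1.]); D=np.column_stack([np.cross(y,z),y,z])
    print('turn',(np.degrees(Ro.from_matrix(R.T@D).as_rotvec())/6).round(2),'shift',(D.T@(np.array(p)-s['tcp_pos'])).round(4),'tcp',np.round(s['tcp_pos'],4),'F',np.round(s['wrist_force'],1),'w',round(s['gripper_width']*.087,4),'t',s['time_s'])
E
python3 -c "
from h import *
plan([.593,-.014,.223],100)"
```

```text
turn [ 0.02 -0.    0.68] shift [-0.5371  0.5062 -0.0013] tcp [ 0.152  -0.6058  0.2217] F [ 0.2 -0.1 -1.4] w 0.0867 t 0.15
```

```bash
python3 -m handwheel '[[[0,0,0.68,0,0,0,0.087],[0,0,0,-0.034,0.032,0,0.087],[0,0,0,-0.034,0.032,0,0.087],[0,0,0,-0.034,0.032,0,0.087],[0,0,0,-0.034,0.032,0,0.087],[0,0,0,-0.034,0.032,0,0.087],[0,0,0,-0.034,0.032,0,0.087],[0,0,0,-0.034,0.032,0,0.087],[0,0,0,-0.034,0.032,0,0.087],[0,0,0,-0.034,0.032,0,0.087],[0,0,0,-0.034,0.032,0,0.087],[0,0,0,-0.034,0.032,0,0.087]]]'
python3 -m handwheel '[[[0,0,0,-0.034,0.032,0,0.087],[0,0,0,-0.034,0.032,0,0.087],[0,0,0,-0.034,0.032,0,0.087],[0,0,0,-0.034,0.026,0,0.087],[0,0,0,-0.028,0,0,0.087],[0,0,0,0,0,0,0.087],[0,0,0,0,0,0,0.087]]]'
python3 -c "
from h import *
plan([.593,-.014,.223],100)
C=cam('wrist');im=cams.capture('wrist');save('w1',im);print(proj('wrist',[.593,-.014,.045],C))"
```

```text
time_s: 1.35
tcp_pos: [0.4599, -0.1927, 0.2226]
ee_rot: [[-0.985, -0.174, 0.0], [-0.174, 0.985, 0.0], [-0.0, 0.0, -1.0]]
wrist_force: [1.1, -0.3, 0.1]
gripper_width: 1.001
gripper_force: 0.0
time_s: 2.05
tcp_pos: [0.5993, -0.0457, 0.2215]
ee_rot: [[-0.985, -0.174, -0.002], [-0.174, 0.985, -0.0], [0.002, 0.0, -1.0]]
wrist_force: [-0.0, 0.3, 0.3]
gripper_width: 0.998
gripper_force: 0.0
turn [ 0.   -0.02  0.  ] shift [ 0.0007  0.0323 -0.0015] tcp [ 0.5993 -0.0457  0.2215] F [-0.   0.3  0.3] w 0.0868 t 2.05
[344.36413715 181.95445463]
```

View pics/w1.png

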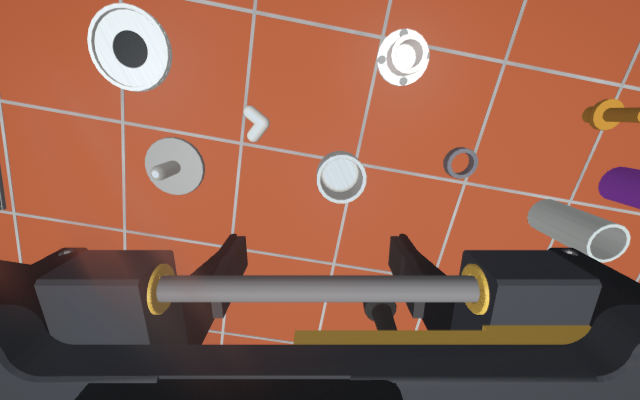

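Wrist view: bowl rim (341.5,177.5), lid flange (403.5,57), cradle disc (130,48), post foot (174.5,166).

```bash
python3 -c "
from h import *
for k,u,v,z in [('bowl',341.5,177.5,.045),('lid',403.5,57,.013),('lidtop',403.5,54,.038),('cradle',130,48.5,.005),('cradleouter',128.5,47,.008),('post',174.5,166,.008)]: print(k,ray('wrist',u,v,z).round(4))
plan([.594,-.0155,.10],100)"
```

```text
bowl [ 0.5881 -0.0188  0.045 ]
lid [0.4436 0.0274 0.013 ]
lidtop [0.4459 0.0207 0.038 ]
cradle [ 0.4887 -0.2867  0.005 ]
cradleouter [ 0.4876 -0.2866  0.008 ]
post [ 0.6182 -0.2298  0.008 ]
turn [ 0.   -0.02 -0.  ] shift [-0.0005  0.031   0.1219] tcp [ 0.5989 -0.0461  0.2219] F [-0.5  0.2  0.1] w 0.0868 t 2.1
```

```bash
python3 -m handwheel '[[[0,-0.02,0,0.001,0.03,0.03,0.087],[0,0,0,0,0,0.04,0.087],[0,0,0,0,0,0.045,0.087],[0,0,0,0,0,0,0.087],[0,0,0,0,0,0,0.087]]]' | grep tcp
python3 -c "
from h import *
C=cam('wrist');im=cams.capture('wrist');save('w2',im);cv2.imwrite('pics/w2c.png',cv2.resize(im[80:320,180:500,::-1],(640,480)));plan([.5915,-.016,.018],100)
print(proj('wrist',[.5915,-.016,.045],C))"
```

```text
tcp_pos: [0.5934, -0.0174, 0.1084]
turn [-0.01  0.05  0.  ] shift [0.0031 0.0016 0.0919] tcp [ 0.5948 -0.0171  0.1099] F [0.1 0.7 0.8] w 0.0867 t 2.65
[319.03228192 212.40611686]
```

View pics/w2c.png

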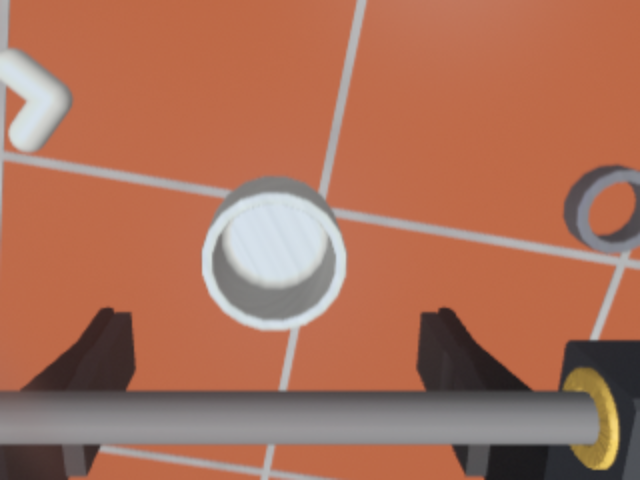

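Rim centre at (317.2,210.5), 2 px from the prediction.

```bash
python3 -c "
from h import *
p=ray('wrist',317.2,210.5,.045);print(p);plan([p[0],p[1],.018],100)"
python3 -m handwheel '[[[0,0,0,0.003,0.001,0.03,0.087],[0,0,0,0,0,0.03,0.087],[0,0,0,0,0,0.03,0.087],[0,0,0,0,0,0,0.087],[0,0,0,0,0,0,0.05],[0,0,0,0,0,0,0.05],[0,0,0,0,0,0,0.05],[0,0,0,0,0,0,0.05],[0,0,0,0,0,0,0.05],[0,0,0,0,0,0,0.05],[0,0,0,0,0,0,0.05]]]'
```

```text
[ 0.5922719  -0.01728625  0.045     ]
turn [-0.01  0.05  0.  ] shift [0.0025 0.0002 0.0919] tcp [ 0.5948 -0.0171  0.1099] F [0.1 0.7 0.8] w 0.0867 t 2.65
time_s: 3.75
tcp_pos: [0.5919, -0.0162, 0.0193]
ee_rot: [[-0.985, -0.174, 0.005], [-0.174, 0.985, 0.0], [-0.005, -0.001, -1.0]]
wrist_force: [-0.7, -1.7, 6.7]
gripper_width: 0.681
gripper_force: 30.0
```

```bash
python3 -m handwheel '[[[0,0,0,0,0,-0.02,0.05],[0,0,0,0,0,-0.04,0.05],[0,0,0,0,0,-0.04,0.05],[0,0,0,0.03,-0.04,0,0.05],[0,0,0,0.03,-0.04,0,0.05],[0,0,0,0.03,-0.04,0,0.05],[0,0,0,0.03,-0.04,0,0.05],[0,0,0,0.02,-0.04,0,0.05],[0,0,0,0.008,-0.04,0,0.05],[0,0,0,0,0,0,0.05],[0,0,0,0,0,0,0.05]]]'
python3 -c "
from h import *
plan([.489,-.287,.08],100)"
```

```text
time_s: 4.85
tcp_pos: [0.4852, -0.2785, 0.1163]
ee_rot: [[-0.985, -0.171, 0.0], [-0.171, 0.985, 0.002], [-0.001, 0.002, -1.0]]
wrist_force: [-0.2, -0.1, -2.4]
gripper_width: 0.688
gripper_force: 30.0
turn [ 0.02  0.01 -0.03] shift [-0.0022 -0.009   0.0363] tcp [ 0.4852 -0.2785  0.1163] F [-0.2 -0.1 -2.4] w 0.0599 t 4.85
```

```bash
python3 -m handwheel '[[[0,0,0,-0.002,-0.009,0.035,0.05],[0,0,0,0,0,0,0.05],[0,0,0,0,0,0,0.05]]]' | grep tcp
python3 -c "
from h import *
C=cam('wrist');im=cams.capture('wrist');save('w3',im);cv2.imwrite('pics/w3c.png',cv2.resize(im[80:320,160:480,::-1],(640,480)));plan([.489,-.287,.025],100)
import math
s=r.sense();t=np.array(s['tcp_pos'])
print([proj('wrist',[.489+.046*math.cos(a),-.287+.046*math.sin(a),.01],C).round(1).tolist() for a in np.radians(range(0,360,45))], 'bowlrim',[proj('wrist',[t[0]+.03*math.cos(a),t[1]+.03*math.sin(a),t[2]+.026],C).round(1).tolist() for a in np.radians(range(0,360,45))])"
```

```text
tcp_pos: [0.4894, -0.2855, 0.0815]
turn [-0.    0.02  0.02] shift [ 0.0015 -0.001   0.0576] tcp [ 0.4903 -0.2858  0.0826] F [-0.3  0.3 -1.5] w 0.0596 t 5.2
[[306.1, 258.9], [345.1, 251.1], [368.4, 219.5], [361.3, 179.9], [325.1, 156.6], [282.1, 166.0], [260.6, 201.3], [271.6, 239.2]] bowlrim [[306.2, 322.0], [347.2, 314.4], [371.8, 283.4], [364.5, 244.5], [326.3, 221.5], [281.0, 230.9], [258.3, 265.6], [270.0, 302.8]]
```

View pics/w3c.png

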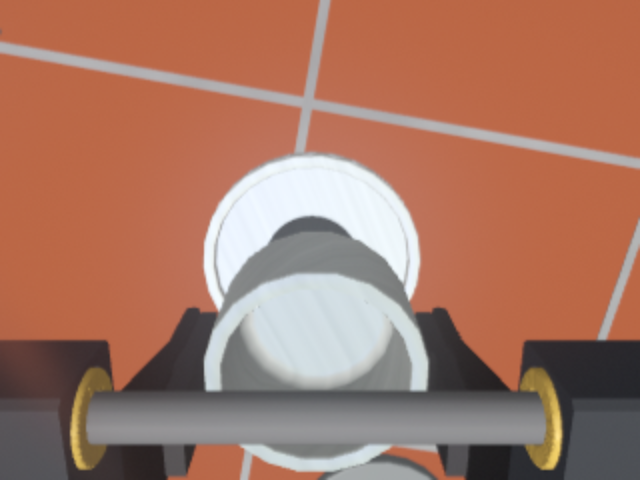

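Cradle circle spans x 262–370 with its top at 156; the rim of the held bowl spans 262–374. They are aligned to about 2 mm, with the bowl slightly towards tool +x. Correct and lower.

```bash
python3 -m handwheel '[[[0,0,0,-0.0005,-0.001,0.02,0.05],[0,0,0,0,0,0.02,0.05],[0,0,0,0,0,0.013,0.05],[0,0,0,0,0,0,0.05],[0,0,0,0,0,0.002,0.05],[0,0,0,0,0,0,0.05]]]' | egrep 'tcp|wrist'
python3 -m handwheel '[[[0,0,0,0,0,0.001,0.05],[0,0,0,0,0,0,0.05]]]'| egrep 'tcp|wrist'
python3 -m handwheel '[[[0,0,0,0,0,0.001,0.05],[0,0,0,0,0,0,0.05]]]'| egrep 'tcp|wrist'
```

```text
tcp_pos: [0.4916, -0.2876, 0.0282]
wrist_force: [0.3, -0.1, -2.3]
tcp_pos: [0.491, -0.2876, 0.0268]
wrist_force: [0.5, -0.3, -1.5]
tcp_pos: [0.4907, -0.2875, 0.0253]
wrist_force: [-0.7, -0.4, -1.6]
```

```bash
for i in 1; do python3 -m handwheel '[[[0,0,0,0,0,0.001,0.05],[0,0,0,0,0,0,0.05]]]'| egrep 'tcp|wrist'; done
python3 -m handwheel '[[[0,0,0,0,0,0.001,0.05],[0,0,0,0,0,0,0.05]]]'| egrep 'tcp|wrist'
```

```text
tcp_pos: [0.4908, -0.2876, 0.0244]
wrist_force: [0.3, 0.1, -1.0]
tcp_pos: [0.4908, -0.2876, 0.0243]
wrist_force: [-2.3, 2.3, 5.0]
```

Contact. Release, lift, and look.

```bash
python3 -m handwheel '[[[0,0,0,0,0,0,0.087],[0,0,0,0,0,0,0.087],[0,0,0,0,0,0,0.087],[0,0,0,0,0,0,0.087],[0,0,0,0,0,0,0.087],[0,0,0,0,0,-0.03,0.087],[0,0,0,0,0,-0.04,0.087],[0,0,0,0,0,-0.04,0.087],[0,0,0,-0.03,0,0,0.087],[0,0,0,0,0,0,0.087],[0,0,0,0,0,0,0.087]]]' | egrep 'tcp|wrist|width'
python3 -c "
from h import *
C=cam('wrist');im=cams.capture('wrist');save('w4',im);cv2.imwrite('pics/w4c.png',cv2.resize(im[80:280,200:440,::-1],(720,600)));
print(C[2])
plan([.445,.0255,.14],100)"
```

```text
tcp_pos: [0.5198, -0.282, 0.1327]
wrist_force: [-0.1, 0.4, -0.5]
gripper_width: 1.005
[ 0.44016312 -0.2956692   0.29438138]
turn [ 0.01  0.   -0.  ] shift [ 0.0197  0.3157 -0.0077] tcp [ 0.5192 -0.282   0.1323] F [-0.2  0.1  0.1] w 0.087 t 7.75
```

View pics/w4c.png

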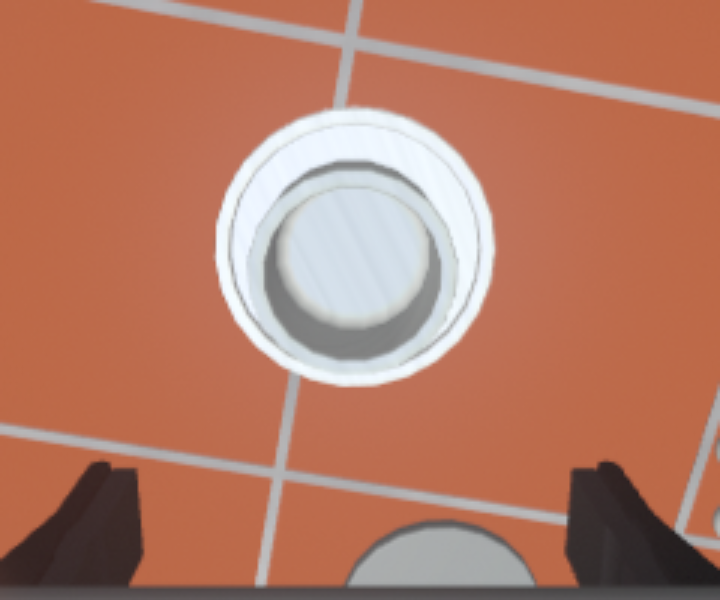

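Cradle centre at pixel (318.3,162.2), bowl rim centre (317.5,170.2).

```bash
python3 -c "
from h import *
C=cam('wrist');print(ray('wrist',318.3,162.2,.01,C),ray('wrist',317.5,170.2,.05,C), ray('wrist',319,157,.005,C))"
```

```text
[ 0.48659697 -0.28631975  0.01      ] [ 0.48678909 -0.28712218  0.05      ] [ 0.48223079 -0.28637592  0.005     ]
```

Bowl is centred within 1 mm. Next the lid, viewed from the same offset.

```bash
python3 -m handwheel '[[[0,0,0,-0.001,0.035,0,0.087],[0,0,0,-0.001,0.04,0,0.087],[0,0,0,-0.001,0.04,0,0.087],[0,0,0,-0.001,0.04,0,0.087],[0,0,0,-0.001,0.04,0,0.087],[0,0,0,-0.001,0.04,0,0.087],[0,0,0,-0.001,0.04,0,0.087],[0,0,0,-0.003,0.036,0,0.087],[0,0,0,0,0,0,0.087],[0,0,0,0,0,0,0.087]]]' | egrep 'tcp|wrist|width'
python3 -c "
from h import *
plan([.475,.0255,.133],100)
C=cam('wrist');im=cams.capture('wrist');save('w5',im);cv2.imwrite('pics/w5c.png',cv2.resize(im[80:280,200:440,::-1],(720,600)))
p=proj('wrist',[.445,.0255,.038],C);print((p-[200,80])*3)"
```

```text
tcp_pos: [0.475, 0.0258, 0.1328]
wrist_force: [-0.7, -0.8, 0.1]
gripper_width: 1.001
turn [-0.    0.    0.02] shift [ 0.     -0.0003 -0.0002] tcp [0.475  0.0258 0.1328] F [-0.7 -0.8  0.1] w 0.0871 t 8.75
[367.55513789 273.18617817]
```

View pics/w5c.png

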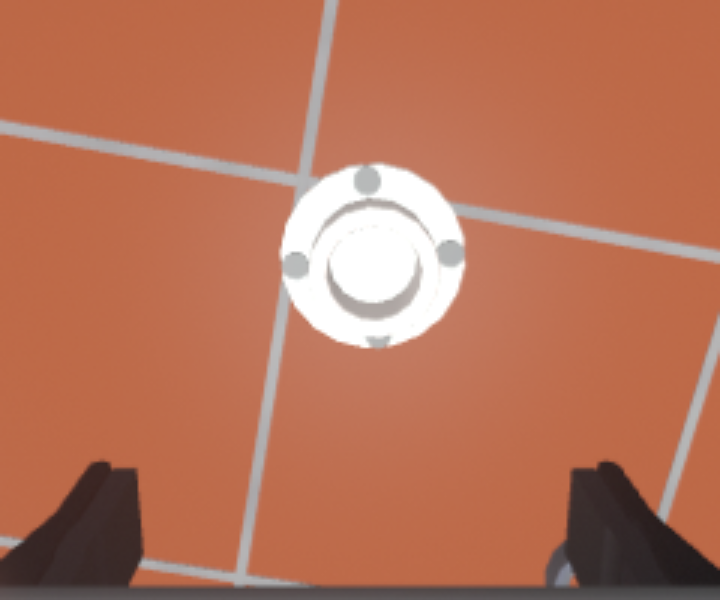

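Flange centre at crop (373,256.5), pixel (324.3,165.5).

```bash
python3 -c "
from h import *
C=cam('wrist');p=ray('wrist',324.33,165.5,.013,C);print(p,ray('wrist',325,170,.038,C));plan([p[0],p[1],.019],100)"
```

```text
[0.44430897 0.02689879 0.013     ] [0.44383099 0.02685998 0.038     ]
turn [-0.  0.  0.] shift [0.03   0.0071 0.1138] tcp [0.4751 0.0252 0.1328] F [0.2 0.7 0.7] w 0.0867 t 8.8
```

```bash
python3 -m handwheel '[[[0,0,0,0.0295,0.0065,0.02,0.087],[0,0,0,0,0,0.03,0.087],[0,0,0,0,0,0.03,0.087],[0,0,0,0,0,0.03,0.087],[0,0,0,0,0,0,0.087],[0,0,0,0,0,0,0.087]]]' | egrep 'tcp|wrist|width'
python3 -c "
from h import *
plan([.4447,.0268,.019],100)"
```

```text
tcp_pos: [0.4459, 0.0259, 0.0233]
wrist_force: [1.2, -1.2, -0.2]
gripper_width: 1.003
turn [-0.01  0.01 -0.01] shift [0.0011 0.0011 0.0043] tcp [0.4459 0.0259 0.0233] F [ 1.2 -1.2 -0.2] w 0.0873 t 9.4
```

```bash
python3 -m handwheel '[[[0,0,0,0.001,0.001,0.004,0.087],[0,0,0,0,0,0,0.087],[0,0,0,0,0,0,0.03],[0,0,0,0,0,0,0.03],[0,0,0,0,0,0,0.03],[0,0,0,0,0,0,0.03],[0,0,0,0,0,0,0.03],[0,0,0,0,0,0,0.03],[0,0,0,0,0,0,0.03],[0,0,0,0,0,0,0.03]]]'| egrep 'tcp|force|width'
```

```text
tcp_pos: [0.4448, 0.0278, 0.0192]
wrist_force: [-0.8, -0.4, -0.9]
gripper_width: 0.453
gripper_force: 30.0
```

```bash
python3 -m handwheel '[[[0,0,0,0,0,-0.02,0.03],[0,0,0,0,0,-0.04,0.03],[0,0,0,0,0,-0.04,0.03],[0,0,0,0.002,-0.036,0,0.03],[0,0,0,0.002,-0.04,0,0.03],[0,0,0,0.002,-0.04,0,0.03],[0,0,0,0.002,-0.04,0,0.03],[0,0,0,0.002,-0.04,0,0.03],[0,0,0,0.002,-0.04,0,0.03],[0,0,0,0,-0.04,0,0.03],[0,0,0,0,-0.04,0,0.03],[0,0,0,0,0,0,0.03]]]'| egrep 'tcp|force|width'
python3 -m handwheel '[[[0,0,0,0,0,0,0.03]]]' | grep tcp; python3 -c "
from h import *
plan([.4876,-.2862,.085],100)"
```

```text
tcp_pos: [0.4881, -0.2893, 0.1185]
wrist_force: [0.4, 1.2, -0.7]
gripper_width: 0.45
gripper_force: 30.0
tcp_pos: [0.4868, -0.286, 0.1183]
turn [ 0.01  0.01 -0.02] shift [-0.0007 -0.0003  0.0333] tcp [ 0.4868 -0.286   0.1183] F [ 0.3  0.7 -0.4] w 0.0388 t 11.7
```

```bash
python3 -m handwheel '[[[0,0,0,-0.0005,0.0005,0.033,0.03],[0,0,0,0,0,0,0.03],[0,0,0,0,0,0,0.03]]]' | grep tcp; python3 -c "
from h import *
plan([.4876,-.2862,.062],100)
C=cam('wrist');im=cams.capture('wrist');save('w6',im);cv2.imwrite('pics/w6c.png',cv2.resize(im[120:320,200:440,::-1],(720,600)))"
```

```text
tcp_pos: [0.4876, -0.2839, 0.0861]
turn [0.01 0.   0.02] shift [ 0.0004 -0.0022  0.0241] tcp [ 0.4876 -0.2839  0.0861] F [-0.  -0.3 -0.4] w 0.0388 t 12.0
```

View pics/w6c.png

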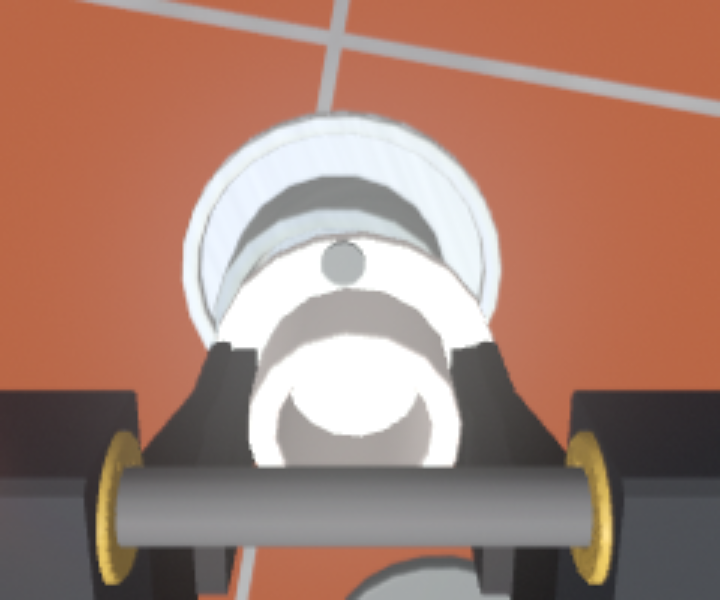

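```bash
python3 -c "
from h import *
K,Rc,o=cam('wrist');C=(K,Rc,o);s=r.sense();R=np.array(s['ee_rot']);t=s['tcp_pos'];print(K[0,2],K[1,2])
f=lambda u,v,z:(R.T@(ray('wrist',u,v,z,C)-t)).round(4)
print('cradle',f(313.8,206,.01),'top',f(312,157.3,.01)-[.046,0,0],'bowl back rim',f(313,179,.05)-[.03,0,0],'lid collar',f(318.3,264,.105),'flange top',f(315.5,198.7,.080)-[.03,0,0])
plan([.4876,-.2862,.062],100)"
```

```text
317.5807212739497 201.33303404926184
cradle [ 0.0028 -0.0027  0.077 ] top [-0.0015 -0.004   0.077 ] bowl back rim [ 0.0055 -0.0026  0.037 ] lid collar [ 0.0003  0.001  -0.0179] flange top [ 0.0002 -0.0007  0.007 ]
turn [-0.01  0.02  0.02] shift [ 0.0012 -0.0017  0.0251] tcp [ 0.4885 -0.2843  0.0871] F [ 0.   0.1 -0.5] w 0.0389 t 12.05
```

```bash
python3 -m handwheel '[[[0,0,0,-0.001,-0.003,0.01,0.03],[0,0,0,0,0,0.008,0.03],[0,0,0,0,0,0.002,0.03],[0,0,0,0,0,0,0.03],[0,0,0,0,0,0,0.03]]]'| egrep 'tcp|force'
python3 -m handwheel '[[[0,0,0,0,0,0.002,0.03],[0,0,0,0,0,0,0.03]]]'| egrep 'tcp|wrist'
python3 -m handwheel '[[[0,0,0,0,0,0.001,0.03],[0,0,0,0,0,0,0.03]]]'| egrep 'tcp|wrist'
```

```text
tcp_pos: [0.4898, -0.2878, 0.0663]
wrist_force: [0.4, -0.1, -0.6]
gripper_force: 30.0
tcp_pos: [0.4896, -0.2877, 0.0642]
wrist_force: [0.0, 1.2, -0.6]
tcp_pos: [0.4897, -0.2877, 0.0632]
wrist_force: [0.0, 0.2, -0.6]
```

Spigot is entering the bowl freely; continue to contact (expected about 0.062).

```bash
python3 -m handwheel '[[[0,0,0,0,0,0.001,0.03],[0,0,0,0,0,0,0.03]]]'| egrep 'tcp|wrist'
python3 -m handwheel '[[[0,0,0,0,0,0.001,0.03],[0,0,0,0,0,0,0.03]]]'| egrep 'tcp|wrist'
```

```text
tcp_pos: [0.4898, -0.2877, 0.0623]
wrist_force: [-0.0, 0.3, -0.7]
tcp_pos: [0.4899, -0.2878, 0.0622]
wrist_force: [-0.9, 1.6, 5.1]
```

```bash
python3 -m handwheel '[[[0,0,0,0,0,0,0.087],[0,0,0,0,0,0,0.087],[0,0,0,0,0,0,0.087],[0,0,0,0,0,0,0.087],[0,0,0,0,0,0,0.087],[0,0,0,0,0,0,0.087],[0,0,0,0,0,-0.03,0.087],[0,0,0,0,0,-0.04,0.087],[0,0,0,-0.03,0,-0.02,0.087],[0,0,0,0,0,0,0.087],[0,0,0,0,0,0,0.087]]]' | egrep 'tcp|wrist|width'
python3 -c "
from h import *
plan([.49,.258,.2],133)
C=cam('wrist');im=cams.capture('wrist');save('w7',im);cv2.imwrite('pics/w7c.png',cv2.resize(im[80:280,200:440,::-1],(720,600)))
p=proj('wrist',[.4867,-.287,.081],C);print((p-[200,80])*3)"
```

```text
tcp_pos: [0.519, -0.2821, 0.1512]
wrist_force: [-0.5, 0.6, 0.3]
gripper_width: 1.0
turn [-0.    0.02 -5.5 ] shift [-0.3471  0.4148 -0.0488] tcp [ 0.519  -0.2821  0.1512] F [-0.5  0.6  0.3] w 0.087 t 14.45
[353.62612724 279.30149946]
```

View pics/w7c.png

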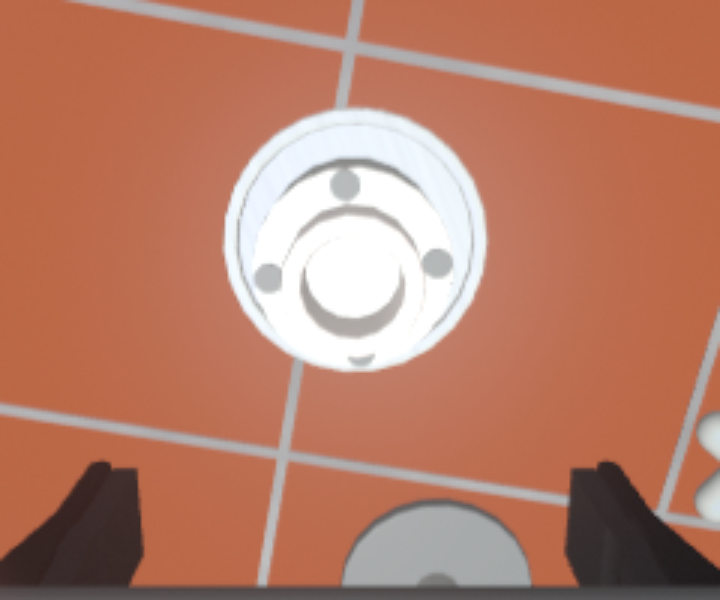

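The lid sits level, with its hole centre at pixel (317.7,174.8). On to the nipple.

```bash
python3 -c "
from h import *
print(ray('wrist',317.7,174.8,.081))
plan([.487,.2985,.16],133)"
python3 -m handwheel '[[[0,0,-1.375,0,0,0,0.087],[0,0,-1.375,0,0,0,0.087],[0,0,-1.375,0,0,0,0.087],[0,0,-1.375,0,0,0,0.087],[0,0,0,-0.03,0.034,0,0.087],[0,0,0,-0.03,0.034,0,0.087],[0,0,0,-0.03,0.034,0,0.087],[0,0,0,-0.03,0.034,0,0.087],[0,0,0,-0.03,0.034,0,0.087],[0,0,0,-0.03,0.034,0,0.087],[0,0,0,-0.03,0.034,0,0.087],[0,0,0,-0.03,0.034,0,0.087]]]' | egrep 'tcp|wrist|width'
python3 -c "
from h import *
plan([.487,.2985,.16],133)"
```

```text
[ 0.48677917 -0.28679496  0.081     ]
turn [ 0.01  0.01 -5.5 ] shift [-0.3732  0.4458 -0.0097] tcp [ 0.5181 -0.2821  0.1503] F [-0.7  1.1 -0.6] w 0.0868 t 14.5
tcp_pos: [0.5073, 0.081, 0.1501]
wrist_force: [0.7, 0.8, -0.3]
gripper_width: 1.001
turn [-0.   -0.01 -0.  ] shift [-0.1335  0.1729 -0.0099] tcp [0.5073 0.081  0.1501] F [ 0.7  0.8 -0.3] w 0.0871 t 15.7
```

```bash
python3 -m handwheel '[[[0,0,0,-0.027,0.034,-0.01,0.087],[0,0,0,-0.027,0.034,0,0.087],[0,0,0,-0.027,0.034,0,0.087],[0,0,0,-0.027,0.034,0,0.087],[0,0,0,-0.02,0.03,0,0.087],[0,0,0,0,0,0,0.087],[0,0,0,0,0,0,0.087]]]' | egrep 'tcp'
python3 -c "
from h import *
plan([.487,.2985,.16],133)
C=cam('wrist');im=cams.capture('wrist');save('w8',im);cv2.imwrite('pics/w8c.png',cv2.resize(im[80:280,200:440,::-1],(720,600)))
p=proj('wrist',[.4655,.278,.025],C);print((p-[200,80])*3)"
```

```text
tcp_pos: [0.4882, 0.2882, 0.1598]
turn [-0.01 -0.02  0.01] shift [-0.0061  0.0084 -0.0002] tcp [0.4882 0.2882 0.1598] F [-0.2 -0.  -0.3] w 0.0869 t 16.4
[376.34564094 267.84336124]
```

View pics/w8c.png

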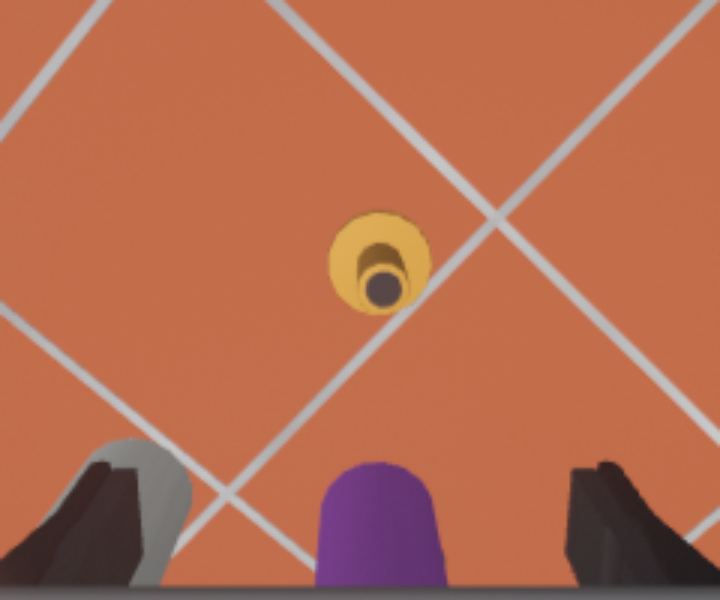

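```bash
python3 -c "
from h import *
p=ray('wrist',326.7,167.7,.025);q=ray('wrist',328,176,.065);print(p,q);m=(p+q)/2;plan([m[0],m[1],.035],133)"
```

```text
[0.46383643 0.27725287 0.025     ] [0.46387175 0.27730996 0.065     ]
turn [-0.01 -0.01 -0.  ] shift [0.025  0.0093 0.1252] tcp [0.4885 0.2875 0.1602] F [-0.9 -0.3 -0.1] w 0.0874 t 16.45
```

```bash
python3 -m handwheel '[[[0,0,0,0.0245,0.009,0.01,0.087],[0,0,0,0,0,0.03,0.087],[0,0,0,0,0,0.04,0.087],[0,0,0,0,0,0.03,0.087],[0,0,0,0,0,0.012,0.087],[0,0,0,0,0,0,0.087],[0,0,0,0,0,0,0.087]]]' | egrep 'tcp|wrist'
python3 -c "
from h import *
plan([.464,.2773,.035],133)"
```

```text
tcp_pos: [0.4665, 0.2786, 0.0404]
wrist_force: [-0.4, -0.4, 0.1]
turn [-0.01  0.03 -0.  ] shift [0.0028 0.0007 0.0054] tcp [0.4665 0.2786 0.0404] F [-0.4 -0.4  0.1] w 0.0868 t 17.15
```

```bash
python3 -m handwheel '[[[0,0,0,0.002,0,0.004,0.087],[0,0,0,0,0,0,0.01],[0,0,0,0,0,0,0.01],[0,0,0,0,0,0,0.01],[0,0,0,0,0,0,0.01],[0,0,0,0,0,0,0.01],[0,0,0,0,0,0,0.01],[0,0,0,0,0,0,0.01],[0,0,0,0,0,0,0.01],[0,0,0,0,0,0,0.01],[0,0,0,0,0,0,0.01],[0,0,0,0,0,0,0.01]]]' | egrep 'tcp|force|width'
```

```text
tcp_pos: [0.4641, 0.2773, 0.0353]
wrist_force: [0.1, 0.3, -0.1]
gripper_width: 0.17
gripper_force: 30.0
```

```bash
python3 -m handwheel '[[[0,0,0,0,0,-0.02,0.01],[0,0,0,0,0,-0.04,0.01],[0,0,0,0,0,-0.04,0.01],[0,0,0,0,0,-0.04,0.01],[0,0,1.375,0,0,0,0.01],[0,0,1.375,0,0,0,0.01],[0,0,1.375,0,0,0,0.01],[0,0,1.375,0,0,0,0.01],[0,0,0,0,0,0,0.01]]]' | egrep 'tcp|force|width'
python3 -c "
from h import *
plan([.4872,-.2868,.175],100)"
```

```text
tcp_pos: [0.4635, 0.277, 0.175]
wrist_force: [-0.4, 0.5, -1.9]
gripper_width: 0.172
gripper_force: 30.0
turn [-0.    0.01  0.  ] shift [ 0.0746 -0.5594  0.    ] tcp [0.4635 0.277  0.175 ] F [-0.4  0.5 -1.9] w 0.0149 t 19.25
```

```bash
python3 -m handwheel '[[[0,0,0,0.005,-0.038,0,0.01],[0,0,0,0.005,-0.038,0,0.01],[0,0,0,0.005,-0.038,0,0.01],[0,0,0,0.005,-0.038,0,0.01],[0,0,0,0.005,-0.038,0,0.01],[0,0,0,0.005,-0.038,0,0.01],[0,0,0,0.005,-0.038,0,0.01],[0,0,0,0.005,-0.038,0,0.01],[0,0,0,0.005,-0.038,0,0.01],[0,0,0,0.005,-0.038,0,0.01],[0,0,0,0.005,-0.038,0,0.01],[0,0,0,0.005,-0.038,0,0.01]]]' | egrep 'tcp'
python3 -m handwheel '[[[0,0,0,0.005,-0.038,0,0.01],[0,0,0,0.005,-0.038,0,0.01],[0,0,0,0.005,-0.025,0,0.01],[0,0,0,0,0,0,0.01],[0,0,0,0,0,0,0.01]]]' | egrep 'tcp|width'
python3 -c "
from h import *
plan([.4872,-.2868,.15],100)"
```

```text
tcp_pos: [0.4837, -0.1837, 0.1751]
tcp_pos: [0.4862, -0.2845, 0.1746]
gripper_width: 0.174
turn [0.01 0.01 0.01] shift [-0.0006 -0.0024  0.0246] tcp [ 0.4862 -0.2845  0.1746] F [-0.4 -0.3 -1.3] w 0.0151 t 20.95
```

```bash
python3 -m handwheel '[[[0,0,0,-0.001,-0.003,0.03,0.01],[0,0,0,0,0,0.02,0.01],[0,0,0,0,0,0,0.01],[0,0,0,0,0,0,0.01]]]' | egrep 'tcp'
python3 -c "
from h import *
plan([.488,-.2877,.0983],100)
C=cam('wrist');im=cams.capture('wrist');save('w9',im);cv2.imwrite('pics/w9c.png',cv2.resize(im[120:320,200:440,::-1],(720,600)))"
```

```text
tcp_pos: [0.4887, -0.2863, 0.1257]
turn [-0.    0.02  0.03] shift [ 0.0009 -0.0012  0.0274] tcp [ 0.4887 -0.2863  0.1257] F [ 1.  -0.3 -0.9] w 0.0153 t 21.35
```

View pics/w9c.png

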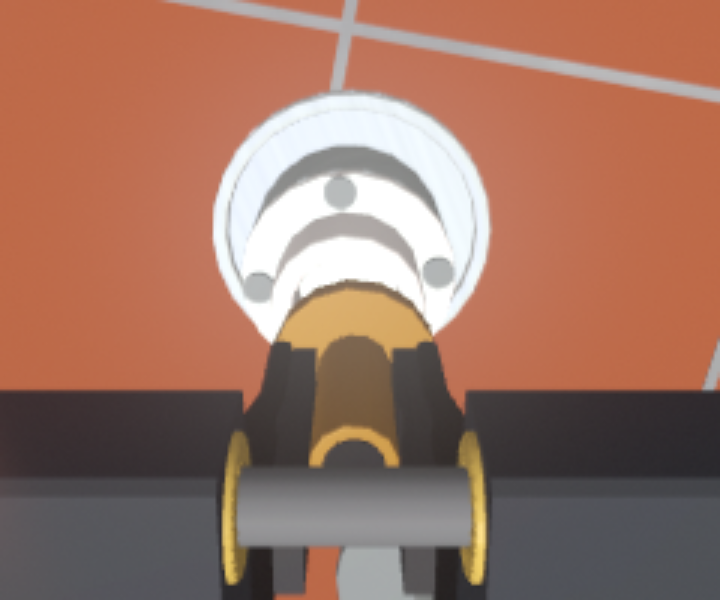

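```bash
python3 -c "
from h import *
C=cam('wrist');s=r.sense();R=np.array(s['ee_rot']);t=s['tcp_pos']
f=lambda u,v,z:(R.T@(ray('wrist',u,v,z,C)-t)).round(4)
print('collar',f(316.3,198.7,.081)-[.02,0,0],'flange',f(318.2,214,.1154)-[.018,0,0])"
```

```text
collar [-0.0012 -0.0004  0.0454] flange [0.0011 0.0009 0.011 ]
```

```bash
python3 -m handwheel '[[[0,0,0,-0.001,-0.001,0.008,0.01],[0,0,0,0,0,0.006,0.01],[0,0,0,0,0,0,0.01]]]'| egrep 'tcp|wrist'
python3 -m handwheel '[[[0,0,0,0,0,0.004,0.01],[0,0,0,0,0,0.004,0.01],[0,0,0,0,0,0,0.01]]]'| egrep 'tcp|wrist'
python3 -m handwheel '[[[0,0,0,0,0,0.002,0.01],[0,0,0,0,0,0.001,0.01],[0,0,0,0,0,0,0.01]]]'| egrep 'tcp|wrist'
```

```text
tcp_pos: [0.489, -0.2875, 0.1105]
wrist_force: [0.7, -0.1, -1.8]
tcp_pos: [0.4891, -0.2877, 0.1025]
wrist_force: [0.7, 0.8, -1.2]
tcp_pos: [0.4895, -0.2878, 0.1001]
wrist_force: [0.3, -0.1, -0.9]
```

```bash
python3 -m handwheel '[[[0,0,0,0,0,0.001,0.01],[0,0,0,0,0,0,0.01]]]'| egrep 'tcp|wrist'
python3 -m handwheel '[[[0,0,0,0,0,0.001,0.01],[0,0,0,0,0,0,0.01]]]'| egrep 'tcp|wrist'
```

```text
tcp_pos: [0.4896, -0.2878, 0.0992]
wrist_force: [0.7, 1.3, -1.3]
tcp_pos: [0.4897, -0.2879, 0.0984]
wrist_force: [-0.4, -0.3, -0.0]
```

```bash
python3 -m handwheel '[[[0,0,0,0,0,0.001,0.01],[0,0,0,0,0,0,0.01]]]'| egrep 'tcp|wrist'
```

```text
tcp_pos: [0.49, -0.2881, 0.0983]
wrist_force: [-0.9, 1.5, 4.3]
```

```bash
python3 -m handwheel '[[[0,0,0,0,0,0,0.05],[0,0,0,0,0,0,0.05],[0,0,0,0,0,0,0.05],[0,0,0,0,0,0,0.087],[0,0,0,0,0,0,0.087],[0,0,0,0,0,-0.02,0.087],[0,0,0,0,0,-0.04,0.087],[0,0,0,0,0,-0.04,0.087],[0,0,0,-0.03,0,0,0.087],[0,0,0,0,0,0,0.087],[0,0,0,0,0,0,0.087]]]' | egrep 'tcp|wrist|width'
python3 -c "
from h import *
C=cam('wrist');im=cams.capture('wrist');save('w10',im);a=cv2.resize(im[80:280,200:440,::-1],(400,333))
b=cams.capture('side')[270:370,212:332,::-1]
cv2.imwrite('pics/w10c.png',np.hstack([a,cv2.resize(b,(400,333))]))"
```

```text
tcp_pos: [0.5187, -0.2823, 0.1966]
wrist_force: [-0.1, -1.4, -0.9]
gripper_width: 0.99
```

View pics/w10c.png

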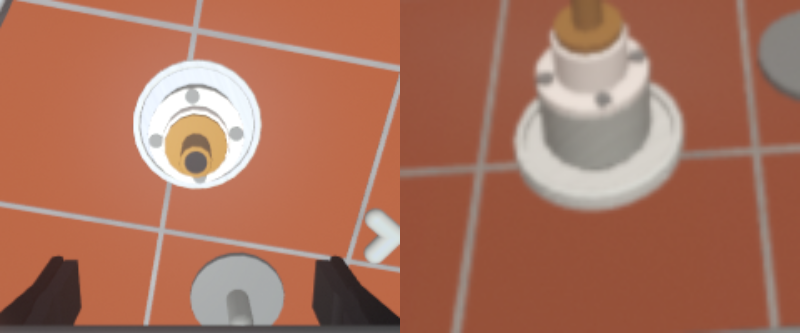

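The claw is complete: lid flat on the bowl, nipple flange on the collar, all centred. Post foot centre at about pixel (342.2,259.4). On to the shell.

```bash
python3 -c "
from h import *
print(ray('wrist',342.2,259.4,.008))
plan([.626,.253,.19],58)"
python3 -m handwheel '[[[0,0,1.4,0,0,0,0.087],[0,0,1.4,0,0,0,0.087],[0,0,1.4,0,0,0,0.087],[0,0,1.4,0,0,0,0.087],[0,0,1.4,0,0,0,0.087],[0,0,0,0,0,0,0.087]]]' | egrep 'tcp'
python3 -c "
from h import *
plan([.626,.253,.19],58)"
```

```text
[ 0.61860288 -0.23060451  0.008     ]
turn [ 0.01 -0.    7.  ] shift [0.1921 0.5114 0.0063] tcp [ 0.5179 -0.2825  0.1963] F [-0.1  0.3  0.3] w 0.0867 t 24.1
tcp_pos: [0.5181, -0.2827, 0.1967]
turn [ 0.01  0.   -0.  ] shift [0.1923 0.5115 0.0067] tcp [ 0.5181 -0.2827  0.1967] F [ 0.9 -0.  -0.2] w 0.0876 t 24.7
```

```bash
python3 -m handwheel '[[[0,0,0,0.014,0.037,0,0.087],[0,0,0,0.014,0.037,0,0.087],[0,0,0,0.014,0.037,0,0.087],[0,0,0,0.014,0.037,0,0.087],[0,0,0,0.014,0.037,0,0.087],[0,0,0,0.014,0.037,0,0.087],[0,0,0,0.014,0.037,0,0.087],[0,0,0,0.014,0.037,0,0.087],[0,0,0,0.014,0.037,0,0.087],[0,0,0,0.014,0.037,0,0.087],[0,0,0,0.014,0.037,0,0.087],[0,0,0,0.014,0.037,0,0.087]]]' | egrep 'tcp'
python3 -m handwheel '[[[0,0,0,0.014,0.037,0,0.087],[0,0,0,0.01,0.03,0.006,0.087],[0,0,0,0,0,0,0.087],[0,0,0,0,0,0,0.087]]]' | egrep 'tcp'
python3 - <<'E'
from h import *
plan([.626,.253,.19],58)
C=cam('wrist');im=cams.capture('wrist');save('w11',im)
print(proj('wrist',[.601,.269,.095],C))
hsv=cv2.cvtColor(im,cv2.COLOR_RGB2HSV)
m=(hsv[...,1]<60).astype(np.uint8);m=cv2.morphologyEx(m,cv2.MORPH_OPEN,np.ones((7,7)))
n,l,st,ce=cv2.connectedComponentsWithStats(m)
for i in range(1,n):
    if st[i,4]>200: print(st[i],ce[i].round(1))
g=cv2.cvtColor(im,cv2.COLOR_RGB2GRAY)
print(cv2.HoughCircles(g[:300],cv2.HOUGH_GRADIENT,1,15,param1=100,param2=22,minRadius=15,maxRadius=36))
E
```

```text
tcp_pos: [0.6114, 0.1841, 0.1974]
tcp_pos: [0.6263, 0.2525, 0.1906]
turn [-0.01  0.01  0.03] shift [0.0005 0.0003 0.0006] tcp [0.6263 0.2525 0.1906] F [-0.2 -0.   0.2] w 0.0869 t 26.3
[317.51179011 170.73048913]
[ 557    0   83   50 3708] [598.7  22.3]
[351  44  22  22 412] [361.1  54.4]
[304 133  31  16 381] [318.  140.7]
[ 590  148   50   98 3417] [619.9 195.9]
[ 295  154   51   38 1423] [321.4 172.3]
[    0   247   640   153 69508] [332.7 336.5]
[[[320.5 166.5  21.6]
  [363.5  56.5  27.5]
  [350.5 250.5  20.7]
  [351.5  69.5  21.8]
  [199.5 177.5  15.5]]]
```

```bash
python3 -c "
from h import *
p=ray('wrist',320.5,166.4,.095);print(p);plan([p[0],p[1],.045],58)"
```

```text
[0.59943176 0.27262841 0.095     ]
turn [-0.    0.01  0.02] shift [0.034  0.0034 0.1462] tcp [0.6264 0.2518 0.1912] F [ 0.6 -1.   0.5] w 0.0872 t 26.35
```

```bash
python3 -m handwheel '[[[0,0,0,0.033,0.0035,0,0.087],[0,0,0,0,0,0.03,0.087],[0,0,0,0,0,0.04,0.087],[0,0,0,0,0,0.04,0.087],[0,0,0,0,0,0.035,0.087],[0,0,0,0,0,0,0.087],[0,0,0,0,0,0,0.03],[0,0,0,0,0,0,0.03],[0,0,0,0,0,0,0.03],[0,0,0,0,0,0,0.03],[0,0,0,0,0,0,0.03],[0,0,0,0,0,0,0.03]]]' | egrep 'tcp|force|width'
python3 -m handwheel '[[[0,0,0,0,0,0,0.03],[0,0,0,0,0,0,0.03]]]' | egrep 'tcp|force|width'
```

```text
tcp_pos: [0.601, 0.2729, 0.0472]
wrist_force: [-0.4, -1.7, 0.9]
gripper_width: 0.537
gripper_force: 0.7
tcp_pos: [0.6009, 0.2728, 0.0471]
wrist_force: [-1.0, -0.0, 3.6]
gripper_width: 0.512
gripper_force: 29.9
```

```bash
python3 -m handwheel '[[[0,0,0,0,0,-0.02,0.03],[0,0,0,0,0,-0.04,0.03],[0,0,0,0,0,-0.04,0.03],[0,0,0,0,0,-0.03,0.03],[0,0,-1.29,0,0,0,0.03],[0,0,-1.29,0,0,0,0.03],[0,0,-1.29,0,0,0,0.03],[0,0,-1.29,0,0,0,0.03],[0,0,-1.29,0,0,0,0.03],[0,0,-1.29,0,0,0,0.03],[0,0,-1.26,0,0,0,0.03],[0,0,0,0,0,0,0.03]]]' | egrep 'tcp|force|width'
python3 -c "
from h import *
plan([.619,-.231,.17],112)"
```

```text
tcp_pos: [0.6004, 0.2729, 0.1756]
wrist_force: [-0.3, -0.3, -2.6]
gripper_width: 0.511
gripper_force: 29.9
turn [-0.    0.01 -0.  ] shift [ 0.1715 -0.4742  0.0056] tcp [0.6004 0.2729 0.1756] F [-0.3 -0.3 -2.6] w 0.0444 t 28.95
```

```bash
python3 -m handwheel '[[[0,0,0,0.014,-0.039,0,0.03],[0,0,0,0.014,-0.039,0,0.03],[0,0,0,0.014,-0.039,0,0.03],[0,0,0,0.014,-0.039,0,0.03],[0,0,0,0.014,-0.039,0,0.03],[0,0,0,0.014,-0.039,0,0.03],[0,0,0,0.014,-0.039,0,0.03],[0,0,0,0.014,-0.039,0,0.03],[0,0,0,0.014,-0.039,0,0.03],[0,0,0,0.014,-0.039,0,0.03],[0,0,0,0.014,-0.039,0,0.03],[0,0,0,0.014,-0.039,0,0.03]]]' | egrep 'tcp'
python3 -m handwheel '[[[0,0,0,0,0,0,0.03],[0,0,0,0,0,0,0.03]]]' | egrep 'tcp'
python3 - <<'E'
from h import *
plan([.619,-.231,.17],112)
E
```

```text
tcp_pos: [0.6201, -0.2254, 0.176]
tcp_pos: [0.6198, -0.2248, 0.1755]
turn [ 0.01  0.01 -0.04] shift [ 0.003  -0.0054  0.0055] tcp [ 0.6198 -0.2248  0.1755] F [ 0.7  0.1 -1.7] w 0.0447 t 30.35
```

```bash
python3 -m handwheel '[[[0,0,0,0.002,-0.0055,0.02,0.03],[0,0,0,0,0,0.03,0.03],[0,0,0,0,0,0.014,0.03],[0,0,0,0,0,0,0.03],[0,0,0,0,0,0,0.03]]]' | egrep 'tcp|wrist'
python3 - <<'E'
from h import *
plan([.619,-.231,.055],112)
im=cams.capture('side');sc=cams.capture('scene')
a=im[230:320,280:400,::-1];b=sc[80:170,200:320,::-1]
cv2.imwrite('pics/w12c.png',np.hstack([cv2.resize(a,(400,300)),cv2.resize(b,(400,300))]))
E
```

```text
tcp_pos: [0.6214, -0.2293, 0.1133]
wrist_force: [0.3, 0.2, -1.4]
turn [-0.01  0.02  0.01] shift [ 0.0029 -0.0007  0.0583] tcp [ 0.6214 -0.2293  0.1133] F [ 0.3  0.2 -1.4] w 0.0447 t 30.85
```

View pics/w12c.png

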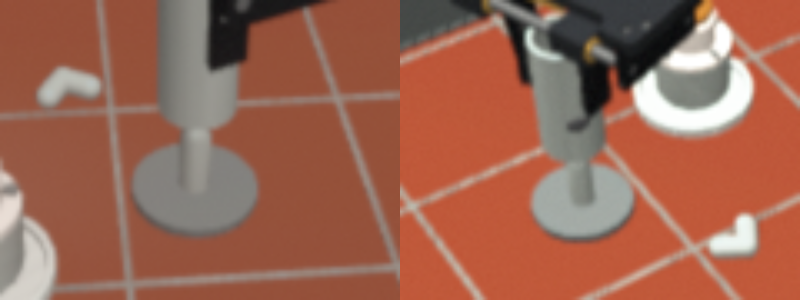

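Both views show the shell's lower end over the rod: side view 198 against 196, scene view about 3 mm off and well within the 10 mm play. Small correction, then lower.

```bash
python3 -m handwheel '[[[0,0,0,0.002,0.0005,0.01,0.03],[0,0,0,0,0,0.01,0.03],[0,0,0,0,0,0,0.03]]]' | egrep 'tcp|wrist'
python3 -m handwheel '[[[0,0,0,0,0,0.01,0.03],[0,0,0,0,0,0.01,0.03],[0,0,0,0,0,0.01,0.03],[0,0,0,0,0,0.004,0.03],[0,0,0,0,0,0,0.03]]]' | egrep 'tcp|wrist'
python3 -m handwheel '[[[0,0,0,0,0,0.002,0.03],[0,0,0,0,0,0,0.03]]]' | egrep 'tcp|wrist'
```

```text
tcp_pos: [0.6171, -0.2297, 0.0904]
wrist_force: [-0.2, 0.5, -1.3]
tcp_pos: [0.6181, -0.23, 0.0572]
wrist_force: [0.9, -0.0, -1.1]
tcp_pos: [0.619, -0.2301, 0.0567]
wrist_force: [-0.2, -0.1, -1.8]
```

```bash
python3 -m handwheel '[[[0,0,0,0,0,0.001,0.03],[0,0,0,0,0,0,0.03]]]' | egrep 'tcp|wrist'
python3 -m handwheel '[[[0,0,0,0,0,0.001,0.03],[0,0,0,0,0,0,0.03]]]' | egrep 'tcp|wrist'
```

```text
tcp_pos: [0.6188, -0.2301, 0.0557]
wrist_force: [-0.4, -0.9, -2.3]
tcp_pos: [0.619, -0.2301, 0.0551]
wrist_force: [0.5, 0.6, 0.8]
```

```bash
python3 -m handwheel '[[[0,0,0,0,0,0.0007,0.03],[0,0,0,0,0,0,0.03]]]' | egrep 'tcp|wrist'
python3 -m handwheel '[[[0,0,0,0,0,0,0.06],[0,0,0,0,0,0,0.087],[0,0,0,0,0,0,0.087],[0,0,0,0,0,0,0.087],[0,0,0,0,0,0,0.087],[0,0,0,0,0,0,0.087],[0,0,0,0,0,-0.02,0.087],[0,0,0,0,0,-0.04,0.087],[0,0,0,0,0,-0.04,0.087],[0,0,0,0,0,-0.03,0.087],[0,0,0,0,0,0,0.087],[0,0,0,0,0,0,0.087]]]'
python3 - <<'E'
from h import *
C=cam('wrist');im=cams.capture('wrist');save('w13',im);sd=cams.capture('side');save('side13',sd);save('scene13',cams.capture('scene'))
# numeric check: steel silhouette in side view against the expected shell outline
print('exp base',proj('side',[.619,-.231,.008]),'top',proj('side',[.619,-.231,.103]))
a=cv2.imread('pics/side0.png')[:,:,::-1].astype(int)
d=(np.abs(sd.astype(int)-a).sum(2)>60).astype(np.uint8);d=cv2.morphologyEx(d,cv2.MORPH_OPEN,np.ones((3,3)))
n,l,st,ce=cv2.connectedComponentsWithStats(d)
for i in range(1,n):
    if st[i,4]>60: print(st[i],ce[i].round(1))
for row in (250,260,270,280): x=np.where(d[row,300:380])[0]+300; print(row,x.min() if len(x) else None,x.max() if len(x) else None)
E
```

```text
tcp_pos: [0.6191, -0.2301, 0.0551]
wrist_force: [-1.6, 1.6, 5.2]
time_s: 33.75
tcp_pos: [0.6186, -0.23, 0.1845]
ee_rot: [[-0.927, -0.374, 0.004], [-0.374, 0.927, 0.001], [-0.004, -0.001, -1.0]]
wrist_force: [0.1, 0.0, -1.5]
gripper_width: 1.002
gripper_force: 0.0
exp base [337.10225122 284.67457954] top [338.13983503 246.01654228]
[  28    0  103  140 6938] [79.9 52.5]
[  271     0   123   225 10820] [339.3 114.3]
[  78  113   58   82 2413] [106.9 162.7]
[ 56 135  21  11  98] [ 65.6 140. ]
[   0  151   85   66 2774] [ 35.7 186.2]
[ 71 189  17   8  83] [ 80. 192.]
[246 205  24  22 404] [257.1 216.1]
[308 208  20  27 432] [317.7 219.9]
[326 238  25  54 841] [338.4 258. ]
[ 252  273   36   48 1058] [269.6 297.8]
250 326 350
260 326 348
270 326 349
280 342 345
```

The shell stands upright on the foot (side silhouette x 326–350, y 238–291, as expected) and the gripper is clear. Handing in.

```bash
python3 -c "
from h import *
print(r.finish_job())"
```

```text
the job is handed in; nothing more can be done
None
```

The job is handed in at about 34 s: bowl, lid and nipple are assembled in the cradle in that order, and the dented steel shell stands on the post's foot; I moved nothing else on purpose, and the hand-in returned no verdict.

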